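# Pin the recipe box shut with its C-hook

### The arm

A 6-joint arm with a two-finger parallel gripper is mounted at the origin on a cart in front of the work surface, level with it; the furniture and walls round the work are solid. World frame = base frame: x ahead of the robot, y to its left, z up, the work surface at z = 0. Lengths are in mm, angles in rad, forces in N, time in s.
With the tool pointing down it reaches from about 350 to 875 mm from the base axis. Payload 4.2 kg.
Tool frame: the origin (TCP) lies midway between the tips of the shut fingers; the grasp point (between the pads) lies 19 mm behind it (arm.tcp_to_grasp is the distance from the TCP to the grasp point, in mm); z points along the fingers, y is the line along which they close (so a half turn about z gives the same grasp; the last joint's range is limited). The gripper opens to 85 mm and grips with 20 to 120 N. Pads are 22 mm wide; open, the fingers measure 114 mm over their backs; the gripper's body (76 mm by 85 mm) begins 54 mm behind the grasp point. The pads swing forward as they close: fully open they stand 13 mm farther back than shut.
Start: joints at [1.485, 0.385, 0.008, 0, -1.194, -0.259], TCP at [211.222, 588.204, 231.312] pointing down, gripper open.
Joint ranges: [-3.14, 3.14], [-1.21, 2.06], [-1.07, 1.41], [-3.16, 2.05], [-2.99, -0.16], [-3.1, 3.1]. Speed limits (rad/s): [2.79, 2.79, 3.14, 3.14, 3.14, 3.14].

### API

Orientations are given as a unit quaternion [x, y, z, w].
In Python, from bench import arm, imaging, job, models gives the robot as it stands.
- The arm moves only by the tool arm_command, never from a script. Its argument "rows" is a list of rows, each an object with "grip": the opening, from 0 (shut) to 1 (fully open); "linear": the shift along the tool's x, y, z in mm, a list of three; "rot": the turn, a rotation vector about the tool's x, y, z in rad, a list of three. In form: [{"grip": grip, "linear": [tx, ty, tz], "rot": [rx, ry, rz]}, ...]. A call has 1 to 10 rows; each row is the pose to reach, as a shift and turn from the pose commanded when the call began, along the tool's axes at that moment; what a row does not reach only later rows make up. A row lasts 1/8 s, in which the tool goes at most 62.5 mm and 10.7 degrees, less where a joint would pass 70% of its speed; a pose out of reach is approached as far as the arm can. A call with a gripper value outside its range is refused whole. The fingers move at their own pace and stop on an object; the grip force is fixed at half the most. Time passes only in rows, so rows that repeat a pose let the fingers close. It gives the time, the measured TCP pose, the force, the opening and the grip force at its end, in the units of the state.
- arm.read_state(): the state, without advancing time (a new reading comes with each control period).
- imaging.get_image(name): name is "side" or "top" or "wrist"; returns a dict with "frame" (400x640x3 uint8, red, green, blue), "fx", "fy", "cx", "cy" (pixels), "extrinsics" (4x4, takes a point from world to camera coordinates); the wrist camera has in their place "T_tool_cam" (4x4, takes a point from camera to tool coordinates, whose origin is the TCP and whose axes are the flange's). Camera axes: x right, y down, z forward; pixel columns grow to the right and rows downward; lengths in mm; the calibration is good to about 2 mm. The wrist camera is an equidistant fisheye: a pixel r from the principal point sees the ray r / f radians off the axis. A picture is of the moment at which its call begins: read the wrist's pose just before it. There is no depth.
- job.job_done(): hands the job in; it is judged then, once.
Trained networks look in a picture, given as the dict that the camera call returned (one of the last four; its "shot" number tells which), for a name from the list of things; names that differ only in an ending like _2 or _b are one class to them, and where a whole thing is asked for, a point or a joint stands for the part that bears it (a point fixed in the world has none). Each returns a list of dicts, best first, with "score" (0 to 1); they miss things now and then, are a little off and sometimes report something else, mostly with a low value. They report only what shows in the picture. A call takes as long as a camera call.
- models.spot_in(picture, query): "rect" ([left, top, right, bottom] in pixels, round what is visible of it).
- models.tip_of(picture, query): "pixel" ([column, row] in pixels: a listed point, or the origin of a listed thing).
The state is a dict: "clock": time; "joints": joint angles; "joint_vel": joint speeds; "joint_efforts": joint torques, N m; "position": TCP position; "ee_rot": TCP orientation; "contact_force": force on the tool from outside, world axes, zero at the start; "wrist_torque": the same for the moment, N m; "gripper_width": finger opening in mm; "grasp_force": force on a finger pad.
Only numpy, scipy, OpenCV 4.12 (cv2) and the standard library are available. Lean on these libraries where they do the work, as an engineer would, in place of code of your own. Each camera call takes 0.05 s, during which the arm holds its last target. There are 200 camera calls.

### The job

Pin the green recipe box shut: take the red-handled C-hook and swing its point round through the brass ring on the front of the box, until the ring sits at about the middle of the hook's curve. Then set the hook down so that it lies flat on the counter, still through the ring, and let go. Leave the blue-handled hook where it is.

Things in the scene. Friction and masses are not known exactly. Their poses are not given: they have to be found in the camera images.
- red_hook_handle (a point): centre of the red handle of the C-hook to use (one loose rigid piece, about 0.12 kg). The handle is an upright plate: 14 mm thick along x (grasp across this), 34 mm wide along y, 50 mm tall; this point is 35 mm above the counter while the hook lies flat, with z up. The arc's centre lies 55 mm toward -x. The hook's bar is 30 mm below this point and leaves the handle toward +y.
- red_hook_centre (a point): centre of the red hook's arc, at the height of its bar's centreline (5 mm above the counter when flat); x points to the handle, z up. The bar is round steel, 10 mm thick, and follows a circle of centreline radius 55 mm about this point: seen from above, anticlockwise from the handle through 210 degrees to the free rounded point. The rest of the circle is open.
- red_hook_mid (a point): middle of the red hook's curve: the point on the bar's centreline 105 degrees anticlockwise from the handle
- blue_hook_handle (a point): centre of the blue handle of another hook of the same shape, to be left alone
- eye (a point): centre of the upright brass ring at the front of the green tin recipe box (113 x 151 x 76 mm tall); both fixed. Hole 31 mm across, ring bar 7 mm thick, centre 23 mm above the counter, inside of the lower rim 7.5 mm above it. y runs along the hole's axis (level, parallel to the box's front); x points square into the box, whose front is 21 mm away; z up. Free toward -x and along y.

How it is judged:
By the outcome, as a careful person would: the job done as asked, in the order asked, and still so for the second after the job is handed in, with the robot touching nothing.
It also fails if it takes over 45 s, if anything falls off the work surface, if the arm or the gripper's body presses on something with over 40 N, if the wrist force passes 120 N, or if a joint passes its speed limit or range.

## Working session

There is one attempt and no reset: what is moved stays moved. The work goes in short steps, Python scripts to look and compute and a tool call to move; the robot and the scene stay as the last step left them, time stands still between calls to the robot, and variables do not carry over. Pictures are saved under pics/ and viewed, at most 12 in all, crops included, and the job is handed in when it is done.

Besides the shell and the picture viewer there is one more tool, called after "Call:" as name(argument=value, ...), one argument or row to a line, values as JSON. arm_command: Moves the arm, as the interface text tells. Its arguments: {"type":"object","properties":{"rows":{"type":"array"}},"required":["rows"]}

```bash
mkdir -p pics; ls
cat > h.py <<'E'
import numpy as np, cv2
from bench import arm, imaging, job, models
from scipy.spatial.transform import Rotation as R
def st():
    s=arm.read_state(); return s
def ray(p,px,s=None):
    u,v=px
    if 'extrinsics' in p:
        E=np.array(p['extrinsics']); d=np.array([(u-p['cx'])/p['fx'],(v-p['cy'])/p['fy'],1])
        Rm=E[:3,:3]; return -Rm.T@E[:3,3], Rm.T@(d/np.linalg.norm(d))
    a=np.array([(u-p['cx'])/p['fx'],(v-p['cy'])/p['fy']]); th=np.linalg.norm(a)
    d=np.array([*(a/th*np.sin(th)),np.cos(th)]) if th>0 else np.array([0,0,1.])
    T=np.array(p['T_tool_cam']); Rt=R.from_quat(s['ee_rot']).as_matrix()
    return Rt@T[:3,3]+np.array(s['position']), Rt@T[:3,:3]@d
def atz(p,px,z,s=None):
    o,d=ray(p,px,s); return o+d*(z-o[2])/d[2]
def proj(p,X,s=None):
    E=np.array(p['extrinsics']); c=E[:3,:3]@X+E[:3,3]; return np.array([p['fx']*c[0]/c[2]+p['cx'],p['fy']*c[1]/c[2]+p['cy']])
def tri(rays):
    A=np.zeros((3,3));b=np.zeros(3)
    for o,d in rays:
        M=np.eye(3)-np.outer(d,d);A+=M;b+=M@o
    return np.linalg.solve(A,b)
def save(p,n): cv2.imwrite('pics/'+n,p['frame'][:,:,::-1])
E
python3 - <<'E'
from h import *
np.set_printoptions(precision=1,suppress=True)
s=st(); print(s)
Z={'red_hook_handle':35,'red_hook_centre':5,'red_hook_mid':5,'blue_hook_handle':35,'eye':23}
for n in ['side','top','wrist']:
    s=st(); p=imaging.get_image(n); save(p,n+'0.png')
    for q,z in Z.items():
        for r in models.tip_of(p,q)[:2]: print(n,q,round(r['score'],2),np.array(r['pixel']),atz(p,r['pixel'],z,s))
E
```

```text
pics
{'clock': 0.0, 'joints': array([ 1.5,  0.4,  0. , -0. , -1.2, -0.3]), 'joint_vel': array([ 0.,  0., -0., -0., -0.,  0.]), 'joint_efforts': array([  0. , -39.2,  18.8,   4.2,  -0. ,  -0. ]), 'position': array([211. , 587.7, 230.2]), 'ee_rot': array([ 1. , -0.2, -0. ,  0. ]), 'contact_force': array([0.3, 0.1, 0.3]), 'wrist_torque': array([ 0., -0., -0.]), 'grasp_force': 0.0, 'gripper_width': 85.07499617407336}
side red_hook_mid 0.79 [281.5 186.3] [481.9 224.1   5. ]
side blue_hook_handle 0.59 [381.1 277.3] [ 459.4 -214.7   35. ]
side eye 0.74 [341.9 198.1] [565.5  68.9  23. ]
side eye 0.47 [259.2 183.1] [427.2 239.8  23. ]
top red_hook_handle 0.63 [240.9 228.9] [414.7 224.1  35. ]
top red_hook_mid 0.77 [244.1 197.7] [492.3 227.3   5. ]
top red_hook_mid 0.24 [242.9 232.4] [408.8 225.7   5. ]
top blue_hook_handle 0.69 [431.4 212.3] [ 461.7 -213.2   35. ]
top eye 0.4 [315.3 167.7] [565.1  56.8  23. ]
```

View pics/side0.png

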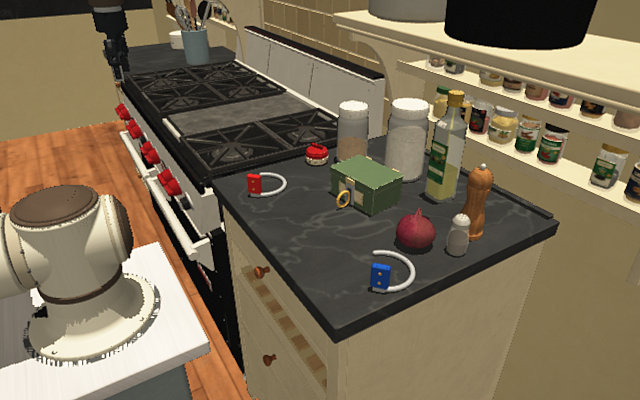

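View pics/top0.png

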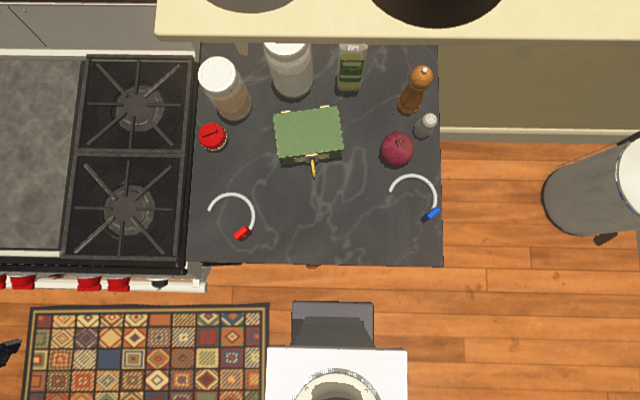

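The red hook's handle is at top-view pixel (241,232). Its arc runs right, then up, to a tip at (208,210), so it is anticlockwise as described. The ring is at (314,167) on the box's front, and the box is yawed a few degrees. I'll move the wrist camera closer to look at both.

```bash
cat >> h.py <<'E'
def rel(pos,Rm=None,s=None):
    s=s or st(); R0=R.from_quat(s['ee_rot']); 
    l=R0.inv().apply(np.array(pos)-s['position']); r=np.zeros(3) if Rm is None else (R0.inv()*Rm).as_rotvec()
    return np.round(l,1),np.round(r,3)
E
python3 - <<'E'
from h import *
s=st(); print(R.from_quat(s['ee_rot']).as_matrix().round(3)); print(np.array(imaging.get_image('wrist')['T_tool_cam']).round(3))
print(rel([450,150,290]))
E
```

```text
[[ 0.941 -0.338 -0.   ]
 [-0.338 -0.941  0.   ]
 [-0.    -0.    -1.   ]]
[[-1.00000e-03 -9.60000e-01 -2.79000e-01  7.19850e+01]
 [ 1.00000e+00 -0.00000e+00 -1.00000e-03  3.48000e-01]
 [ 1.00000e-03 -2.79000e-01  9.60000e-01 -1.43411e+02]
 [ 0.00000e+00  0.00000e+00  0.00000e+00  1.00000e+00]]
(array([372.8, 331.7, -58.7]), array([0., 0., 0.]))
```

Call:
arm_command(
  rows=[
    {"grip": 1,"linear": [47,42,-59],"rot": [0,0,0]},
    {"grip": 1,"linear": [94,83,-59],"rot": [0,0,0]},
    {"grip": 1,"linear": [140,125,-59],"rot": [0,0,0]},
    {"grip": 1,"linear": [187,166,-59],"rot": [0,0,0]},
    {"grip": 1,"linear": [233,207,-59],"rot": [0,0,0]},
    {"grip": 1,"linear": [280,249,-59],"rot": [0,0,0]},
    {"grip": 1,"linear": [327,290,-59],"rot": [0,0,0]},
    {"grip": 1,"linear": [373,332,-59],"rot": [0,0,0]},
    {"grip": 1,"linear": [373,332,-59],"rot": [0,0,0]},
  ],
)

```text
clock: 2.08
position: [450.9, 146.8, 290.5]
ee_rot: [0.985, -0.174, 0.0, -0.0]
contact_force: [-0.4, 0.6, -0.6]
gripper_width: 85.6
grasp_force: 0.0
```

Run:
```python
from h import *
np.set_printoptions(precision=1,suppress=True)
Z={'red_hook_handle':35,'red_hook_centre':5,'red_hook_mid':5,'blue_hook_handle':35,'eye':23}
s=st(); p=imaging.get_image('wrist'); save(p,'wrist1.png'); print(s['position'],s['clock'],p['fx'],p['cx'],p['cy'])
for q,z in Z.items():
    for r in models.tip_of(p,q)[:2]: print(q,round(r['score'],2),np.array(r['pixel']),atz(p,r['pixel'],z,s))
import pickle; pickle.dump((s,p),open('w1.pkl','wb'))
```

```text
[450.9 146.8 290.5] 2.075 309.70691628693146 315.79206812383023 194.57445515963153
red_hook_handle 0.86 [277.  211.8] [404.7 220.3  35. ]
red_hook_mid 0.95 [251.5 153.6] [489.4 229.7   5. ]
red_hook_mid 0.43 [279.6 212.5] [393.8 224.4   5. ]
blue_hook_handle 0.56 [535.8  86.1] [ 456.4 -210.7   35. ]
eye 0.79 [347.2  58.4] [566.2  61.2  23. ]
```

View pics/wrist1.png

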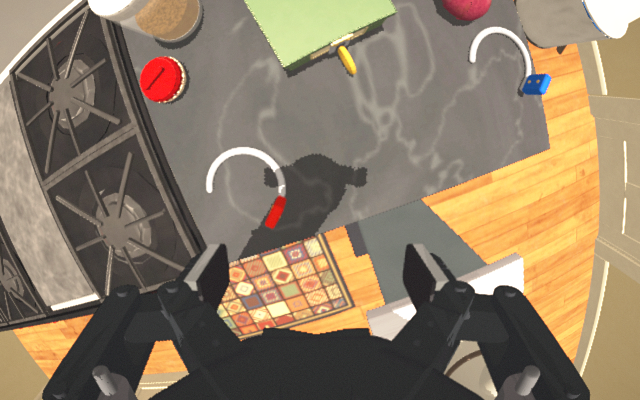

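The hook's arc runs from the handle at (277,212) up over (240,152) to the tip at (209,190). The ring is at (347,60), and the box's front edge runs from (287,68) to (395,15). I'll fit the arc and the box yaw.

Run:
```python
from h import *
import pickle
from scipy.optimize import least_squares
np.set_printoptions(precision=1,suppress=True)
s,p=pickle.load(open('w1.pkl','rb'))
f=p['frame'].astype(int)
def arcfit(p,box,s):
    f=p['frame'].astype(int); x0,y0,x1,y1=box
    m=np.zeros(f.shape[:2],np.uint8); sub=f[y0:y1,x0:x1]
    m[y0:y1,x0:x1]=((sub.min(2)>150)&(sub.max(2)-sub.min(2)<40))
    n,l,stt,_=cv2.connectedComponentsWithStats(m); k=1+stt[1:,4].argmax(); v,u=np.where(l==k)
    P=np.array([atz(p,(a,b),5,s)[:2] for a,b in zip(u,v)])
    r=least_squares(lambda c:np.hypot(*(P-c[:2]).T)-c[2],[*P.mean(0),55],loss='soft_l1')
    c=r.x; a=np.degrees(np.unwrap(np.arctan2(*(P-c[:2]).T[::-1])%(2*np.pi)))%360
    h=np.sort(a); g=np.diff(np.r_[h,h[0]+360]); i=g.argmax()
    print(len(u),'circle',c,'rms',np.sqrt((r.fun**2).mean()),'tip',h[i],'start',h[(i+1)%len(h)])
arcfit(p,(195,140,295,200),s)
t=imaging.get_image('top'); arcfit(t,(200,185,262,228),None)
# red handle
for q,b in((p,(250,180,300,235)),(t,(225,220,258,245))):
    f=q['frame'].astype(int); x0,y0,x1,y1=b; sub=f[y0:y1,x0:x1]
    m=(sub[...,0]>120)&(sub[...,1]<60)&(sub[...,2]<60); v,u=np.where(m); print('red',len(u),atz(q,(u.mean()+x0,v.mean()+y0),45,s))
# box lid
for q in(t,p):
    f=q['frame'].astype(int); m=((f[...,1]-f[...,0]>15)&(f[...,1]-f[...,2]>15)&(f[...,1]>85)).astype(np.uint8)
    n,l,stt,_=cv2.connectedComponentsWithStats(m); k=1+stt[1:,4].argmax()
    if q is t:
        v,u=np.where(l==k); print(stt[k],u.min(),v.max())
        P=np.array([atz(q,(a,b),76,s)[:2] for a,b in zip(u,v)],np.float32); rc=cv2.minAreaRect(P); print(rc,cv2.boxPoints(rc))
a=atz(p,(288,66),76,s);b=atz(p,(394,13),76,s);print(a,b,'yaw',np.degrees(np.arctan2((b-a)[0],-(b-a)[1])))
big=cv2.resize(t['frame'][120:250,190:360],None,fx=4.5,fy=4.5); cv2.imwrite('pics/topz.png',big[:,:,::-1])
wz=cv2.resize(p['frame'][0:240,190:410],None,fx=2.5,fy=2.5,interpolation=cv2.INTER_CUBIC); cv2.imwrite('pics/wz.png',wz[:,:,::-1])
```

```text
911 circle [447.4 259.2  55.3] rms 3.0754416810270886 tip 77.48959311731701 start 238.22758556194913
36 circle [460.4 226.1  20.3] rms 2.307579198094249 tip 331.80685568119685 start 256.3525645655231
red 352 [407.7 220.1  45. ]
red 72 [406.2 223.6  45. ]
[ 274  106   69   51 2756] 274 156
((636.4529418945312, 73.8501205444336), (103.92610168457031, 147.48605346679688), 8.821257591247559) [[573.8 138.8]
 [596.4  -7. ]
 [699.1   8.9]
 [676.5 154.7]]
[574.5 135.3  76. ] [597.   -3.7  76. ] yaw 9.195461025976334
```

View pics/wz.png

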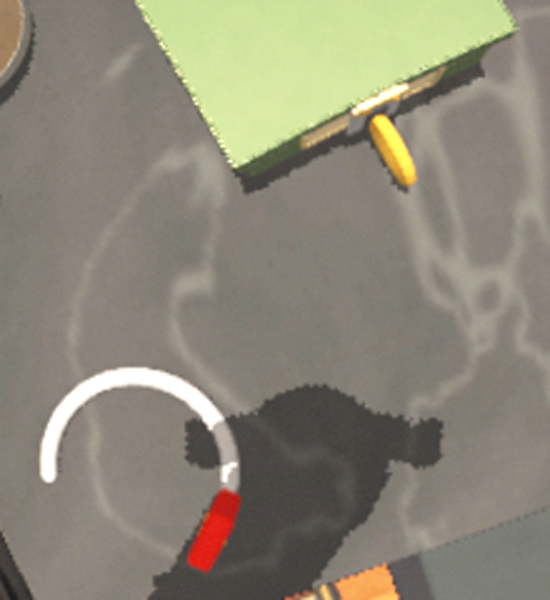

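The ring is seen nearly edge-on at (347,60) on the middle of the box's front. The arc is clean white, and the handle is tangential below it. All three measurements agree: hook centre about (447,259), handle at 225°, eye about (565,62), box yaw 9°. Next is the grasp.

```bash
cat >> h.py <<'E'
def tool(psi):  # tool down, y axis at world yaw psi deg
    a=np.radians(psi); y=np.array([np.cos(a),np.sin(a),0]); z=np.array([0,0,-1.]); return R.from_matrix(np.c_[np.cross(y,z),y,z])
E
python3 - <<'E'
from h import *
s=st(); print(s['joints'].round(2))
h=np.array([408,220.3])
for psi in(225,45): print(psi,rel([*h,120],tool(psi)),rel([*h,26],tool(psi)))
E
```

```text
[ 0.67  0.08 -0.24 -0.   -1.24  0.56]
225 (array([-62.8, -51.7, 170.4]), array([-0.   ,  0.   ,  0.442])) (array([-62.8, -51.7, 264.4]), array([-0.   ,  0.   ,  0.442]))
45 (array([-62.8, -51.7, 170.4]), array([-0. , -0. , -2.7])) (array([-62.8, -51.7, 264.4]), array([-0. , -0. , -2.7]))
```

Call:
arm_command(
  rows=[
    {"grip": 1,"linear": [-21,-17,50],"rot": [0,0,0.15]},
    {"grip": 1,"linear": [-42,-34,100],"rot": [0,0,0.3]},
    {"grip": 1,"linear": [-63,-52,140],"rot": [0,0,0.44]},
    {"grip": 1,"linear": [-63,-52,175],"rot": [0,0,0.44]},
    {"grip": 1,"linear": [-63,-52,175],"rot": [0,0,0.44]},
  ],
)

```text
clock: 3.05
position: [406.5, 219.5, 113.3]
ee_rot: [0.924, -0.381, -0.001, 0.003]
contact_force: [-0.2, -1.3, -0.1]
gripper_width: 85.6
grasp_force: 0.0
```

Run:
```python
from h import *
np.set_printoptions(precision=1,suppress=True)
s=st(); p=imaging.get_image('wrist'); save(p,'wrist2.png'); print(s['position'],s['ee_rot'])
for r in models.tip_of(p,'red_hook_handle')[:1]: print(r['score'],r['pixel'],atz(p,r['pixel'],35,s))
f=p['frame'].astype(int);m=(f[...,0]>110)&(f[...,1]<60)&(f[...,2]<60);n,l,t,c=cv2.connectedComponentsWithStats(m.astype(np.uint8))
for i in range(1,n):
    if t[i,4]>300: print(t[i],atz(p,c[i],45,s))
h=np.array([408,220.3]); print(rel([*h,24],tool(225)))
```

```text
[406.5 219.5 113.3] [ 0.9 -0.4 -0.   0. ]
0.59 [315.4, 204.7] [406.3 219.9  35. ]
[  40   59   54   70 2923] [627.1 298.9  45. ]
[ 303  178   23   61 1187] [407.3 220.4  45. ]
(array([-0.2,  1.1, 92.2]), array([-0., -0.,  0.]))
```

View pics/wrist2.png

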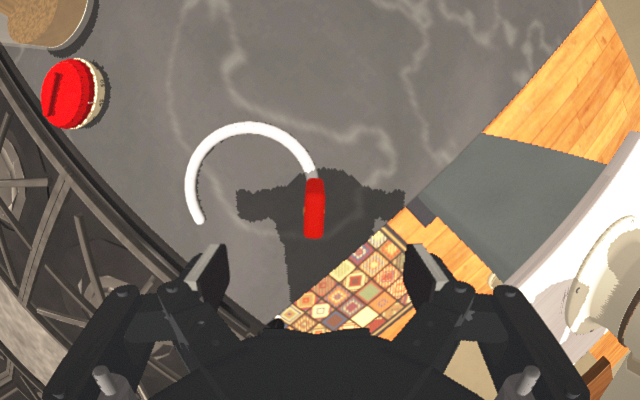

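The handle is centred between the fingers at (315,208) and square to them. I'll descend and close.

Call:
arm_command(
  rows=[
    {"grip": 1,"linear": [0,0,45],"rot": [0,0,0]},
    {"grip": 1,"linear": [0,0,89],"rot": [0,0,0]},
    {"grip": 1,"linear": [0,0,89],"rot": [0,0,0]},
    {"grip": 0,"linear": [0,0,89],"rot": [0,0,0]},
    {"grip": 0,"linear": [0,0,89],"rot": [0,0,0]},
    {"grip": 0,"linear": [0,0,89],"rot": [0,0,0]},
    {"grip": 0,"linear": [0,0,89],"rot": [0,0,0]},
    {"grip": 0,"linear": [0,0,89],"rot": [0,0,0]},
    {"grip": 0,"linear": [0,0,89],"rot": [0,0,0]},
  ],
)

```text
clock: 4.28
position: [408.8, 220.3, 27.2]
ee_rot: [0.924, -0.382, 0.0, -0.001]
contact_force: [-1.1, 0.5, 7.2]
gripper_width: 13.2
grasp_force: 60.4
```

Run:
```python
from h import *
s=st(); print(s['position'],s['joints'].round(2),rel([472.5,93,115],tool(134)))
```

```text
[408.78090025 220.29005829  27.21623384] [ 0.85  0.39 -0.63  0.   -0.55 -0.06] (array([135. ,  45. , -87.8]), array([-1.000e-03,  1.000e-03,  1.589e+00]))
```

Call:
arm_command(
  rows=[
    {"grip": 0,"linear": [0,0,-45],"rot": [0,0,0]},
    {"grip": 0,"linear": [0,0,-88],"rot": [0,0,0.16]},
    {"grip": 0,"linear": [17,5,-88],"rot": [0,0,0.34]},
    {"grip": 0,"linear": [34,11,-88],"rot": [0,0,0.52]},
    {"grip": 0,"linear": [51,17,-88],"rot": [0,0,0.7]},
    {"grip": 0,"linear": [68,23,-88],"rot": [0,0,0.88]},
    {"grip": 0,"linear": [85,28,-88],"rot": [0,0,1.06]},
    {"grip": 0,"linear": [102,34,-88],"rot": [0,0,1.24]},
    {"grip": 0,"linear": [119,40,-88],"rot": [0,0,1.42]},
    {"grip": 0,"linear": [135,45,-88],"rot": [0,0,1.59]},
  ],
)

```text
clock: 5.52
position: [471.8, 91.9, 114.0]
ee_rot: [-0.371, 0.929, 0.0, -0.001]
contact_force: [0.2, -0.3, -1.1]
gripper_width: 13.1
grasp_force: 59.1
```

Call:
arm_command(
  rows=[
    {"grip": 0,"linear": [0,0,0],"rot": [0,0,0]},
    {"grip": 0,"linear": [0,0,0],"rot": [0,0,0]},
  ],
)

```text
clock: 5.78
position: [471.7, 92.8, 114.1]
ee_rot: [-0.375, 0.927, 0.0, -0.0]
contact_force: [0.4, -0.7, -0.2]
gripper_width: 13.5
grasp_force: 59.3
```

Run:
```python
from h import *
np.set_printoptions(precision=1,suppress=True)
s=st(); print(s['position'],s['clock'],s['joints'].round(2),R.from_quat(s['ee_rot']).as_matrix().round(3)); zb=s['position'][2]-22
rays=[]
for n in('wrist','side','top'):
    p=imaging.get_image(n); save(p,n+'3.png')
    for q,z in(('eye',23),('red_hook_mid',zb),('red_hook_centre',zb),('red_hook_handle',zb+30)):
        for r in models.tip_of(p,q)[:1]:
            print(n,q,round(r['score'],2),np.array(r['pixel']),atz(p,r['pixel'],z,s))
            if q=='eye': rays.append(ray(p,r['pixel'],s))
    if n=='side': im=cv2.resize(p['frame'][130:260,220:420],None,fx=4,fy=4,interpolation=cv2.INTER_CUBIC);cv2.imwrite('pics/side3z.png',im[:,:,::-1])
print('tri',tri(rays))
```

```text
[471.7  92.8 114.1] 5.775 [ 0.5  0.3 -0.5 -0.  -0.8 -1.3] [[-0.7 -0.7 -0. ]
 [-0.7  0.7 -0. ]
 [ 0.   0.  -1. ]]
wrist eye 0.68 [216.1 247.2] [565.2  61.   23. ]
wrist red_hook_mid 0.75 [193.5 147.3] [484.3   7.2  92.1]
wrist red_hook_handle 0.94 [317.7 262.3] [474.5  95.1 122.1]
side eye 0.68 [344.  196.6] [573.7  72.   23. ]
side red_hook_mid 0.97 [322.8 195.4] [471.5   5.5  92.1]
side red_hook_handle 0.62 [298.9 162.6] [475.3 114.5 122.1]
top red_hook_mid 0.68 [333.8 196.5] [484.7  12.5  92.1]
top red_hook_handle 0.71 [297.9 198. ] [475.1  88.  122.1]
tri [562.9  59.9  31.1]
```

View pics/wrist3.png

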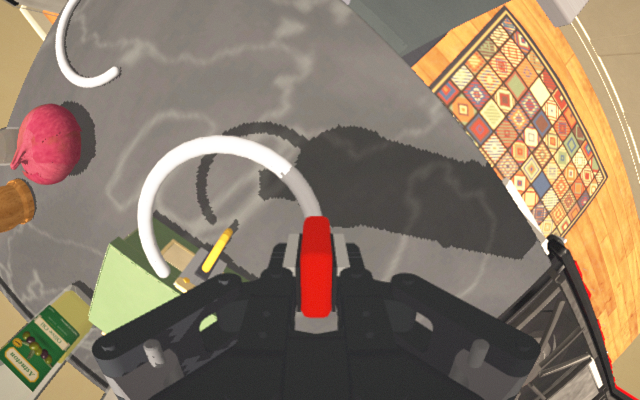

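View pics/side3z.png

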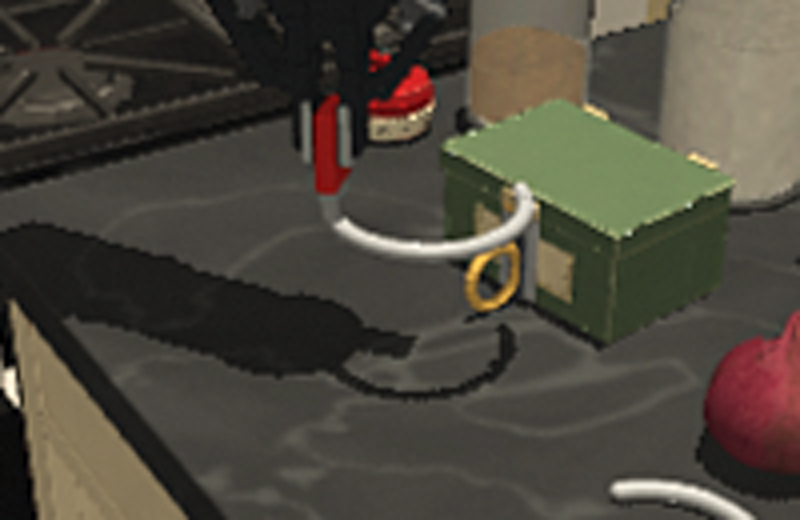

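The hook is held level. In the wrist view its tip is at (165,272), short of the ring at (217,248). In the side crop the ring is at (493,276), below and beside the tip. I'll fit the held arc in the tool frame and plan the swing.

```bash
cat > plan.py <<'E'
from h import *
phi=9.; eye=np.array([565.5,61.5]); off=None
def pose(th,z,cl,extra=0):
    """tool pose with handle direction th (deg), hook centre 55 mm in front of the eye, cl=centre in tool x,y"""
    a=np.radians(phi); C=eye-55*np.array([np.cos(a),np.sin(a)])
    T=tool(th); return np.array([*(C-T.apply([*cl,0])[:2]),z]),T
E
python3 - <<'E'
from plan import *
from scipy.optimize import least_squares
np.set_printoptions(precision=2,suppress=True)
s=st(); f=cv2.cvtColor(cv2.imread('pics/wrist3.png'),cv2.COLOR_BGR2RGB).astype(int)
p=imaging.get_image('wrist')
f=p['frame'].astype(int); m=np.zeros(f.shape[:2],np.uint8); sub=f[130:285,130:330]; m[130:285,130:330]=(sub.min(2)>165)&(sub.max(2)-sub.min(2)<30)
n,l,t,_=cv2.connectedComponentsWithStats(m); k=1+t[1:,4].argmax(); v,u=np.where(l==k); print(t[k])
R0=R.from_quat(s['ee_rot'])
for zb in(90,92,94):
    P=np.array([atz(p,(a,b),zb,s) for a,b in zip(u,v)]); L=R0.inv().apply(P-s['position'])[:,:2]
    r=least_squares(lambda c:np.hypot(*(L-c[:2]).T)-c[2],[0,-55,55],loss='soft_l1'); c=r.x
    a=np.degrees(np.arctan2(*(L-c[:2]).T[::-1])) # tool frame angle; handle at +90
    d=(90-a)%360  # anticlockwise in world = decreasing in tool
    d=np.sort(d); print(zb,'c in tool',c,'arc from handle',np.percentile(d,[0.5,99.5]),np.sqrt((r.fun**2).mean()))
cl=[0,-55]
for th,z in((134,114),(134,45)): print(rel(*pose(th,z,cl),s))
E
```

```text
[ 137  135  182  143 4663]
90 c in tool [ -4.84 -57.46  56.58] arc from handle [ 16.27 212.2 ] 2.887127174245429
92 c in tool [ -3.94 -56.79  55.91] arc from handle [ 16.27 212.2 ] 2.85269890405439
94 c in tool [ -3.04 -56.12  55.24] arc from handle [ 16.27 212.2 ] 2.8182706456270536
(array([-0.5, -0.8,  0.3]), array([-0.,  0., -0.]))
(array([-0.5, -0.8, 69.3]), array([-0.,  0., -0.]))
```

Run:
```python
from plan import *
print(rel(*pose(134,44,[-2.5,-55.5])))
```

```text
(array([ 2. , -0.3, 70.3]), array([ 0.   , -0.   , -0.001]))
```

Call:
arm_command(
  rows=[
    {"grip": 0,"linear": [2,0,25],"rot": [0,0,0]},
    {"grip": 0,"linear": [2,0,50],"rot": [0,0,0]},
    {"grip": 0,"linear": [2,0,70],"rot": [0,0,0]},
    {"grip": 0,"linear": [2,0,70],"rot": [0,0,0]},
    {"grip": 0,"linear": [2,0,70],"rot": [0,0,0]},
  ],
)

```text
clock: 7.2
position: [471.2, 91.5, 45.0]
ee_rot: [-0.374, 0.927, -0.0, 0.001]
contact_force: [0.3, -0.6, -0.3]
gripper_width: 13.2
grasp_force: 59.1
```

Run:
```python
from plan import *
s=st(); print(s['position'],s['contact_force'].round(1))
p=imaging.get_image('side'); a=cv2.resize(p['frame'][145:245,260:400],None,fx=5,fy=5,interpolation=cv2.INTER_CUBIC)[:300]
w=imaging.get_image('wrist'); b=cv2.resize(w['frame'][120:300,100:380],(700,450)[:2],interpolation=cv2.INTER_CUBIC)
im=np.zeros((600,800,3),np.uint8); sd=cv2.resize(p['frame'][145:245,260:400],(420,300),interpolation=cv2.INTER_CUBIC); im[:300,:420]=sd; im[300:,:480]=cv2.resize(w['frame'][120:300,100:388],(480,300)); cv2.imwrite('pics/c4.png',im[:,:,::-1])
print(models.tip_of(w,'eye')[:1],[atz(w,r['pixel'],23,s) for r in models.tip_of(w,'eye')[:1]])
for th in range(134,271,10): print(th,rel(*pose(th,44,[-2.5,-55.5]),s))
```

```text
[471.24450685  91.52700406  44.97268604] [ 0.3 -0.6 -0.3]
[{'pixel': [189.1, 292.5], 'score': 0.76}] [array([565.64789182,  61.13732164,  23.        ])]
134 (array([ 0.6, -0. ,  1. ]), array([-0.001,  0.001, -0.001]))
144 (array([10.2, -1.3,  1. ]), array([-0.001,  0.001, -0.175]))
154 (array([19.4, -4.2,  1. ]), array([-0.001,  0.001, -0.35 ]))
164 (array([28. , -8.7,  0.9]), array([-0.001,  0.001, -0.524]))
174 (array([ 35.7, -14.6,   0.9]), array([-0.001,  0.001, -0.699]))
184 (array([ 42.2, -21.8,   0.9]), array([-0.001,  0.001, -0.873]))
194 (array([ 47.4, -30. ,   0.9]), array([-1.000e-03,  1.000e-03, -1.048e+00]))
204 (array([ 51.1, -38.9,   0.9]), array([-1.000e-03,  1.000e-03, -1.223e+00]))
214 (array([ 53.2, -48.4,   0.9]), array([-1.000e-03,  1.000e-03, -1.397e+00]))
224 (array([ 53.6, -58.1,   0.9]), array([-1.000e-03,  0.000e+00, -1.572e+00]))
234 (array([ 52.3, -67.7,   1. ]), array([-1.000e-03,  0.000e+00, -1.746e+00]))
244 (array([ 49.3, -76.9,   1. ]), array([-1.000e-03,  0.000e+00, -1.921e+00]))
254 (array([ 44.9, -85.5,   1. ]), array([-1.000e-03,  0.000e+00, -2.095e+00]))
264 (array([ 38.9, -93.1,   1. ]), array([-2.00e-03, -0.00e+00, -2.27e+00]))
```

View pics/c4.png

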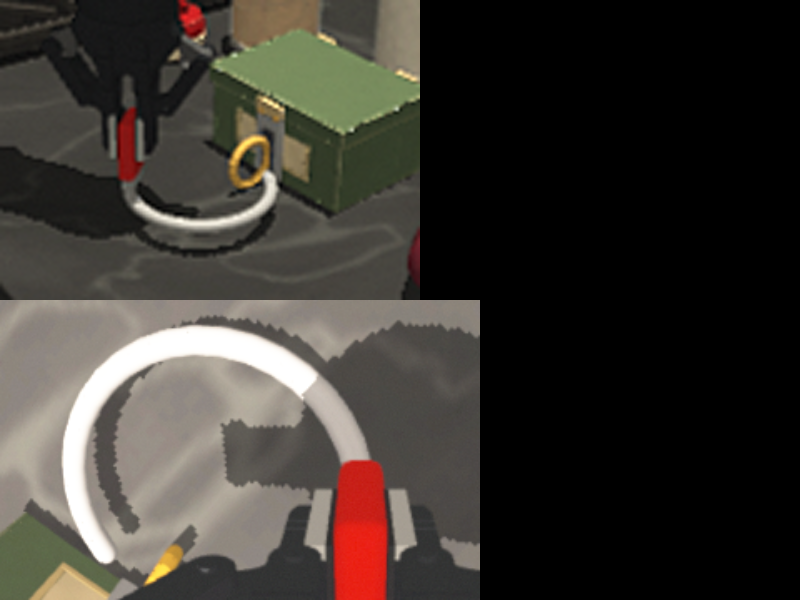

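The tip at side-crop (270,180) is level with the ring's hole at (250,160) and just to its right, as planned. I'll swing through the ring in two stages and check the forces.

Call:
arm_command(
  rows=[
    {"grip": 0,"linear": [10,-1.3,1],"rot": [0,0,-0.175]},
    {"grip": 0,"linear": [19.5,-4,1],"rot": [0,0,-0.35]},
    {"grip": 0,"linear": [28,-8.5,1],"rot": [0,0,-0.525]},
    {"grip": 0,"linear": [35.5,-14.5,1],"rot": [0,0,-0.7]},
    {"grip": 0,"linear": [42,-22,1],"rot": [0,0,-0.875]},
    {"grip": 0,"linear": [42,-22,1],"rot": [0,0,-0.875]},
  ],
)

```text
clock: 8.15
position: [455.8, 46.0, 43.8]
ee_rot: [0.731, -0.683, 0.0, -0.0]
contact_force: [-0.2, 0.1, 0.2]
gripper_width: 13.4
grasp_force: 59.2
```

Run:
```python
from plan import *
s=st(); print(s['position'],s['contact_force'].round(1),s['wrist_torque'].round(2))
p=imaging.get_image('side'); w=imaging.get_image('wrist')
im=np.zeros((600,800,3),np.uint8); im[:,:]=cv2.resize(p['frame'][155:230,290:390],(800,600),interpolation=cv2.INTER_CUBIC); cv2.imwrite('pics/c5.png',im[:,:,::-1])
for th in range(184,275,10): print(th,rel(*pose(th,44,[-2.5,-55.5]),s))
```

```text
[455.76443159  46.00203159  43.75541453] [-0.2  0.1  0.2] [0.01 0.05 0.01]
184 (array([-0.5, -0.3, -0.2]), array([-0.001,  0.   , -0.002]))
194 (array([ 9.1, -1.6, -0.2]), array([-0.001,  0.   , -0.176]))
204 (array([18.3, -4.5, -0.2]), array([-0.001,  0.   , -0.351]))
214 (array([26.9, -9. , -0.2]), array([-0.001,  0.   , -0.525]))
224 (array([ 34.6, -14.9,  -0.2]), array([-0.001,  0.   , -0.7  ]))
234 (array([ 41.1, -22.1,  -0.2]), array([-0.001, -0.   , -0.874]))
244 (array([ 46.2, -30.3,  -0.2]), array([-1.000e-03, -0.000e+00, -1.049e+00]))
254 (array([ 49.9, -39.2,  -0.2]), array([-1.000e-03, -0.000e+00, -1.224e+00]))
264 (array([ 52. , -48.7,  -0.2]), array([-1.000e-03, -0.000e+00, -1.398e+00]))
274 (array([ 52.4, -58.4,  -0.2]), array([-1.000e-03, -0.000e+00, -1.573e+00]))
```

View pics/c5.png

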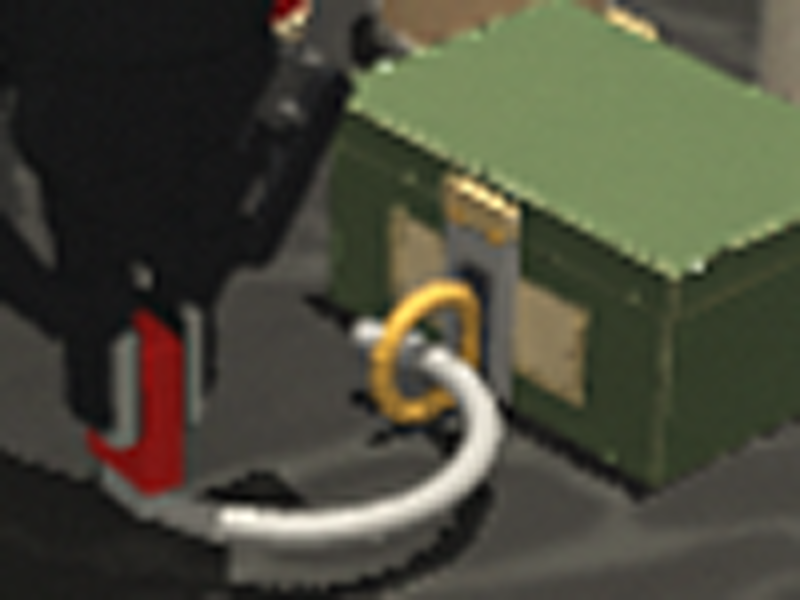

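The bar passes cleanly through the ring, with the tip showing on the far side at crop (370,330) and no contact force. I'll finish the swing.

Call:
arm_command(
  rows=[
    {"grip": 0,"linear": [9,-1.6,0],"rot": [0,0,-0.175]},
    {"grip": 0,"linear": [18.3,-4.5,0],"rot": [0,0,-0.35]},
    {"grip": 0,"linear": [27,-9,0],"rot": [0,0,-0.525]},
    {"grip": 0,"linear": [34.5,-15,0],"rot": [0,0,-0.7]},
    {"grip": 0,"linear": [41,-22,0],"rot": [0,0,-0.875]},
    {"grip": 0,"linear": [46,-30.5,0],"rot": [0,0,-1.05]},
    {"grip": 0,"linear": [50,-39,0],"rot": [0,0,-1.225]},
    {"grip": 0,"linear": [52,-48.5,0],"rot": [0,0,-1.4]},
    {"grip": 0,"linear": [52,-48.5,0],"rot": [0,0,-1.4]},
    {"grip": 0,"linear": [52,-48.5,0],"rot": [0,0,-1.4]},
  ],
)

```text
clock: 9.5
position: [507.2, -2.0, 43.2]
ee_rot: [0.999, -0.051, -0.0, 0.0]
contact_force: [0.5, 0.4, -1.3]
gripper_width: 13.3
grasp_force: 59.2
```

Run:
```python
from plan import *
s=st(); print(s['position'],s['contact_force'].round(1),s['joints'].round(2))
w=imaging.get_image('wrist'); p=imaging.get_image('side')
im=np.zeros((600,800,3),np.uint8); im[:330,:440]=cv2.resize(p['frame'][155:230,290:390],(440,330),interpolation=cv2.INTER_CUBIC); im[330:600,:432]=cv2.resize(w['frame'],(432,270)); cv2.imwrite('pics/c6.png',im[:,:,::-1])
# tilted resting pose: rotate hook about eye's y axis (through bar at ring) so the -x side goes down
a=np.radians(phi); ey=np.array([-np.sin(a),np.cos(a),0]); P0,T0=pose(264,44,[-2.5,-55.5])
piv=np.array([*eye,23.])
for tilt in(0,.108):
  for zb in(14,12.5):
    # -x side down: rotate about ey by negative angle (x->z negative for -x side)
    Q=R.from_rotvec(-ey*tilt); v=Q.apply(P0-piv); 
    h=Q.apply([-69*np.cos(a),-69*np.sin(a),0])[2]
    print(tilt,zb,'end dz',h,rel(v+[*eye,zb],Q*T0,s))
```

```text
[507.21106482  -1.95552425  43.21436826] [ 0.5  0.4 -1.3] [ 0.32  0.41 -0.51 -0.   -0.65  1.15]
0 14 end dz 0.0 (array([0.7, 0.5, 8.2]), array([0.   , 0.001, 0.002]))
0 12.5 end dz 0.0 (array([0.7, 0.5, 9.7]), array([0.   , 0.001, 0.002]))
0.108 14 end dz -7.437521758290517 (array([-1.1,  1. , 15.6]), array([0.028, 0.105, 0.002]))
0.108 12.5 end dz -7.437521758290517 (array([-1.1,  1. , 17.1]), array([0.028, 0.105, 0.002]))
```

View pics/c6.png

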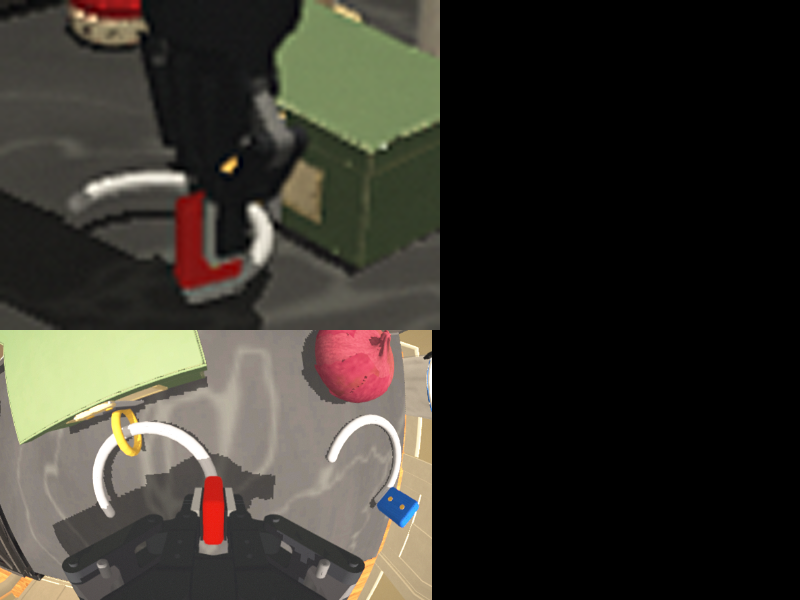

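The swing is finished, and in the wrist view the ring at (125,430) sits about mid-curve. I'll tilt by about 6° so the mid-bar rests on the ring's lower rim while the ends meet the counter, and lower gently.

Call:
arm_command(
  rows=[
    {"grip": 0,"linear": [0,0.3,5],"rot": [0.009,0.035,0]},
    {"grip": 0,"linear": [-0.5,0.6,9],"rot": [0.018,0.07,0]},
    {"grip": 0,"linear": [-1,1,12],"rot": [0.028,0.105,0]},
    {"grip": 0,"linear": [-1,1,14.5],"rot": [0.028,0.105,0]},
    {"grip": 0,"linear": [-1,1,14.5],"rot": [0.028,0.105,0]},
    {"grip": 0,"linear": [-1,1,14.5],"rot": [0.028,0.105,0]},
  ],
)

```text
clock: 10.35
position: [507.2, -2.8, 29.0]
ee_rot: [0.997, -0.05, 0.053, -0.011]
contact_force: [-0.2, -0.1, -0.8]
gripper_width: 13.0
grasp_force: 59.5
```

Call:
arm_command(
  rows=[
    {"grip": 0,"linear": [0,0,1],"rot": [0,0,0]},
    {"grip": 0,"linear": [0,0,2],"rot": [0,0,0]},
    {"grip": 0,"linear": [0,0,2],"rot": [0,0,0]},
  ],
)

```text
clock: 10.72
position: [507.5, -2.8, 28.2]
ee_rot: [0.997, -0.05, 0.054, -0.011]
contact_force: [-3.3, 0.5, 10.2]
gripper_width: 13.6
grasp_force: 61.2
```

Contact at 10 N, so I'll release and back off.

Call:
arm_command(
  rows=[
    {"grip": 0.3,"linear": [0,0,0],"rot": [0,0,0]},
    {"grip": 0.6,"linear": [0,0,0],"rot": [0,0,0]},
    {"grip": 0.7,"linear": [0,0,0],"rot": [0,0,0]},
    {"grip": 0.7,"linear": [0,0,0],"rot": [0,0,0]},
    {"grip": 0.7,"linear": [0,0,-20],"rot": [0,0,0]},
    {"grip": 0.7,"linear": [0,0,-60],"rot": [0,0,0]},
    {"grip": 0.7,"linear": [0,0,-110],"rot": [0,0,0]},
    {"grip": 0.7,"linear": [-30,0,-160],"rot": [0,0,0]},
    {"grip": 0.7,"linear": [-60,0,-200],"rot": [0,0,0]},
    {"grip": 0.7,"linear": [-60,0,-200],"rot": [0,0,0]},
  ],
)

```text
clock: 11.98
position: [425.8, -0.1, 222.5]
ee_rot: [0.997, -0.049, 0.057, -0.013]
contact_force: [0.4, 0.7, -0.3]
gripper_width: 59.7
grasp_force: 0.0
```

Run:
```python
from plan import *
s=st(); print(s['position'],s['clock'],s['contact_force'].round(1))
w=imaging.get_image('wrist'); p=imaging.get_image('side')
im=np.zeros((600,800,3),np.uint8); im[:330,:440]=cv2.resize(p['frame'][155:230,290:390],(440,330),interpolation=cv2.INTER_CUBIC); im[330:600,:432]=cv2.resize(w['frame'],(432,270)); 
im[:400,440:]=cv2.resize(w['frame'][20:260,180:396],(360,400),interpolation=cv2.INTER_CUBIC); cv2.imwrite('pics/c7.png',im[:,:,::-1])
for q,z in(('eye',23),('red_hook_mid',12.5),('red_hook_handle',35)):
    print(q,[(round(r['score'],2),np.round(r['pixel']),atz(w,r['pixel'],z,s).round(1)) for r in models.tip_of(w,q)[:1]])
```

```text
[ 4.25759417e+02 -1.03599343e-01  2.22543509e+02] 11.975 [ 0.4  0.7 -0.3]
eye [(0.85, array([255.,  77.]), array([564.8,  62.5,  23. ]))]
red_hook_mid [(0.79, array([260.,  80.]), array([562.4,  59.2,  12.5]))]
red_hook_handle [(0.85, array([315., 124.]), array([501.3,  -1.1,  35. ]))]
```

View pics/c7.png

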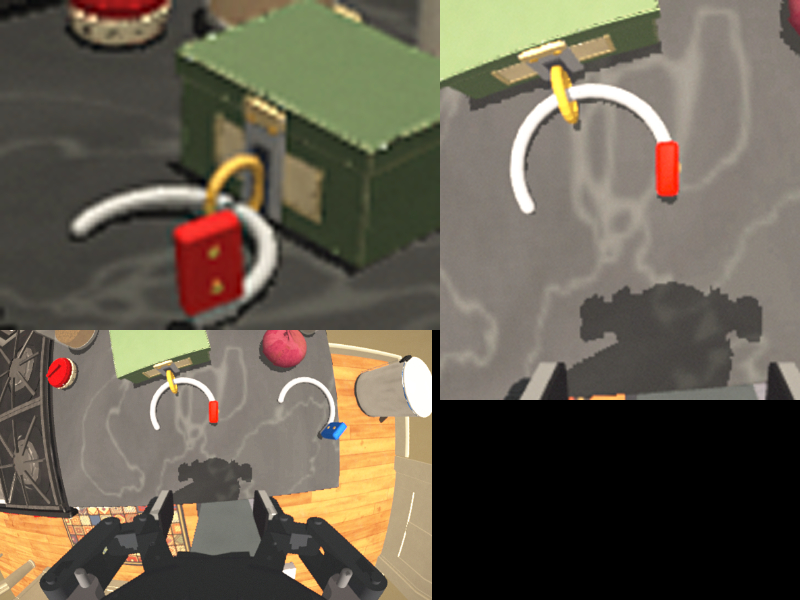

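The released hook rests on the counter and runs through the ring at crop (565,92), about the middle of the curve. The measured mid-point is within 5 mm of the eye, the blue hook is untouched and the gripper is clear. Handing in.

```bash
python3 -c "
from bench import job; print(job.job_done())"
```

```text
the job is handed in; nothing more can be done
None
```

The red hook now runs through the brass ring at about the middle of its curve and has been let go on the counter, tilted about 6° because it rests on the ring's lower rim; the blue hook was not touched, and the job is handed in at about 12 s (no verdict was returned).

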